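# Sort left and right amplifier boards into their trays

## Task

Sort the three finished amplifier boards, left-hand from right-hand: take each off its sloping easel and put the two left-hand boards in the green tray and the mirror-image right-hand board in the orange tray (with the white terminal block pointing away from you and the components up, a left-hand board has its aluminium heat sink on the left). Each board must end lying flat on its tray's floor, components up, not on top of another; set the boards down gently, and leave the reels, jar, bottle, pot and tools where they stand.

Things in the scene. Friction and masses are not known exactly. Their poses are not given: they have to be found in the camera images.
- board_a: left-hand board, 110 x 56 x 4 mm, 0.11-0.21 kg; origin: centre of underside; x to the white terminal block (x 37 to 53 mm, 19 mm high), z out of component side. Aluminium heat-sink plate, 106 mm long, 8 thick, top at z 48 mm, on the +y edge (mid-plane y +24 mm): grip it there, at its middle. Capacitors, to z 22 mm, beyond y -12 mm. Starts on easel_a, heat sink along the upper edge of the slope
- board_b: left-hand board, 110 x 56 x 4 mm, 0.11-0.21 kg; origin: centre of underside; x to the white terminal block (x 37 to 53 mm, 19 mm high), z out of component side. Aluminium heat-sink plate, 106 mm long, 8 thick, top at z 48 mm, on the +y edge (mid-plane y +24 mm): grip it there, at its middle. Capacitors, to z 22 mm, beyond y -12 mm. Starts on easel_b, heat sink along the low edge, by the ledge
- board_c: right-hand board, 110 x 56 x 4 mm, 0.11-0.21 kg; origin: centre of underside; x to the white terminal block (x 37 to 53 mm, 19 mm high), z out of component side. Aluminium heat-sink plate, 106 mm long, 8 thick, top at z 48 mm, on the -y edge (mid-plane y -24 mm): grip it there, at its middle. Capacitors, to z 22 mm, beyond y +12 mm. Starts on easel_c, heat sink along the upper edge of the slope
- easel_a: grey sloping easel, fixed, 72 x 132 mm, holding board_a; origin: centre of underside; face rises towards its +x at 30 degrees, face middle 50 mm above the bench; a 6 mm high ledge along the low edge stops the board. It faces roughly to the left or right of the robot; which easel stands where changes
- easel_b: grey sloping easel, fixed, 72 x 132 mm, holding board_b; origin: centre of underside; face rises towards its +x at 30 degrees, face middle 50 mm above the bench; a 6 mm high ledge along the low edge stops the board. It faces roughly to the left or right of the robot; which easel stands where changes
- easel_c: grey sloping easel, fixed, 72 x 132 mm, holding board_c; origin: centre of underside; face rises towards its +x at 30 degrees, face middle 50 mm above the bench; a 6 mm high ledge along the low edge stops the board. It faces roughly to the left or right of the robot; which easel stands where changes
- green_tray: green tray for left-hand boards, fixed: 150 (x) by 186 mm (y) outside, 16 mm high, walls and floor 4 mm; origin: centre of underside. Boards fit lengthwise along its x, side by side along y. On either side of the bench, turned up to 12 degrees
- orange_tray: orange tray for right-hand boards, fixed: 150 (x) by 186 mm (y) outside, 16 mm high, walls and floor 4 mm; origin: centre of underside. Boards fit lengthwise along its x, side by side along y. On either side of the bench, turned up to 12 degrees
- large_reel: bystander, loose, not to be disturbed: green-flanged solder reel standing on end, 60 mm diameter, 56 mm high; origin at the centre of its underside
- small_reel: bystander, loose, not to be disturbed: green-flanged solder reel standing on end, 40 mm diameter, 45 mm high; origin at the centre of its underside
- flux_jar: bystander, loose, not to be disturbed: amber jar, 38 mm diameter, 50 mm high; origin at the centre of its underside
- cleaner_bottle: bystander, loose, not to be disturbed: clear bottle with blue cap, 54 mm diameter, 140 mm high; origin at the centre of its underside
- tip_pot: bystander, loose, not to be disturbed: brass-coloured cup, 68 mm diameter, 75 mm high; origin at the centre of its underside
- screwdriver: bystander, loose, not to be disturbed: red-handled screwdriver lying on the bench, 140 mm long, along its x (handle to -x)
- brush: bystander, loose, not to be disturbed: brush lying on the bench, 140 mm long, along its x (handle to -x)
Not all that is in view belongs to the job. Leave any red look-alike of the board_c alone.

How it is judged:
By the outcome, as a careful person would: the job done as asked, in the order asked, and still so for the second after the job is handed in, with the robot touching nothing.
It also fails if it takes over 67 s, if anything falls off the work surface, if the arm or the gripper's body presses on something with over 40 N, if the wrist force passes 120 N, or if a joint passes its speed limit or range.

## Robot

A 6-joint arm with a two-finger parallel gripper is mounted at the origin on the work surface. World frame = base frame: x ahead of the robot, y to its left, z up, the work surface at z = 0. Lengths are in m, angles in degrees, forces in N, time in s.
With the tool pointing down it reaches from about 0.3 to 0.75 m from the base axis. Payload 8.5 kg.
Tool frame: the origin (TCP) lies at the very end of the fingers, on their centre line; the grasp point (between the pads) lies 19 mm behind it; z points along the fingers, y is the line along which they close (so a half turn about z gives the same grasp; the last joint's range is limited). The gripper opens to 85 mm and grips with 20 to 120 N. Pads are 22 mm wide; open, the fingers measure 114 mm over their backs; the gripper's body (76 mm by 85 mm) begins 54 mm behind the grasp point. The pads swing forward as they close: fully open they stand 13 mm farther back than shut.
Start: joints at [-75.991, 21.807, 74.336, -0, 83.858, -12.336], TCP at [0.244, -0.493, 0.231] pointing down, gripper open.
Joint ranges: [-178.18, 178.18], [-50.72, 133.34], [12.68, 142.11], [-81.47, 261.47], [9.98, 163.14], [-165.26, 165.26]. Speed limits (degrees/s): [136.94, 136.94, 180, 180, 180, 180].

## Interface

Orientations are given as a 3x3 rotation matrix whose columns are the frame's x, y, z axes.
In Python, from rig import env, imaging gives the robot as it stands. The module is installed in compiled form; this text tells all that it offers.
- The arm moves only by the tool arm_command, never from a script. Its arguments are lists of equal length, an entry for each row: "turn": the turn, a rotation vector about the tool's x, y, z in units of 5 degrees (1.0 is 5 degrees), a list of three; "xyz": the shift along the tool's x, y, z in units of 50 mm (1.0 is 50 mm), a list of three; "claw": the finger opening in mm, from 0 to 85.4. A call has 1 to 12 rows; each row shifts and turns the commanded pose from where the row before left it, along the tool's axes as they then stand; what a row does not reach is not made up. A row lasts 1/10 s, in which the tool goes at most 50 mm and 8.59 degrees, less where a joint would pass 70% of its speed; a pose out of reach is approached as far as the arm can. A call is refused whole if a number of a shift passes 1 or a number of a turn 1, either way. A call with a gripper value outside its range is refused whole. The fingers move at their own pace and stop on an object; "squeeze" is the grip in N (left out, the last holds). Time passes only in rows, so rows that do not move let the fingers close. It gives the time, the measured TCP pose, the force, the opening and the grip force at its end, in the units of the state.
- env.observe(): the state, without advancing time (a new reading comes with each control period).
- imaging.get_image(name): name is "scene" or "side" or "wrist"; returns (picture, depth): 420x560x3 uint8, blue, green, red; 420x560 float32, m along the optical axis (not along the pixel's ray), 0 where there is no reading.
- imaging.camera_info(name): a dict with "camera_matrix" (3x3 intrinsics, pixels), "rvec" (rotation vector, rad) and "tvec" (3), from world to camera coordinates, as OpenCV has them. Camera axes: x right, y down, z forward; pixel columns grow to the right and rows downward; lengths in m; the calibration is good to about 2 mm. A picture is of the moment at which its call begins: read the wrist's pose just before it. camera_info takes no time and is no camera call; for the wrist camera it gives the pose at the moment of the call.
- env.close_job(): hands the job in; it is judged then, once.
The state is a dict: "time_s": time; "q": joint angles; "qvel": joint speeds; "joint_efforts": joint torques, N m; "position": TCP position; "tool_rot": TCP orientation; "ft_force": force on the tool from outside, world axes, zero at the start; "wrist_torque": the same for the moment, N m; "grip_width": finger opening in m; "gripper_force": force on a finger pad.
Only numpy, scipy, OpenCV 4.12 (cv2) and the standard library are available. Lean on these libraries where they do the work, as an engineer would, in place of code of your own. Each camera call takes 0.05 s, during which the arm holds its last target. There are 200 camera calls.

## Working session

There is one attempt and no reset: what is moved stays moved. The work goes in short steps, Python scripts to look and compute and a tool call to move; the robot and the scene stay as the last step left them, time stands still between calls to the robot, and variables do not carry over. Pictures are saved under pics/ and viewed, at most 10 in all, crops included, and the job is handed in when it is done.

Besides the shell and the picture viewer there is one more tool, called after ">>>" as name(argument=value, ...), one argument or row to a line, values as JSON. arm_command: Moves the arm, as the interface text tells. Its arguments: {"type":"object","properties":{"turn":{"type":"array"},"xyz":{"type":"array"},"claw":{"type":"array"},"squeeze":{"type":"number"}},"required":["turn","xyz","claw"]}

```bash
mkdir -p pics; cat > h.py <<'E'
import numpy as np, cv2
from rig import env, imaging
def grab(n):
    ci=imaging.camera_info(n); im,d=imaging.get_image(n)
    K=np.array(ci["camera_matrix"],float);R=cv2.Rodrigues(np.array(ci["rvec"],float))[0];t=np.array(ci["tvec"],float).ravel()
    return im,d,K,R,t
def cloud(d,K,R,t):
    v,u=np.mgrid[:d.shape[0],:d.shape[1]]
    p=np.stack([(u-K[0,2])/K[0,0]*d,(v-K[1,2])/K[1,1]*d,d],-1)
    w=(p-t)@R   # R^T (p-t)
    w[d<=0]=np.nan
    return w
E
python3 - <<'E'
from h import *
for n in("scene","side"):
    im,d,K,R,t=grab(n); cv2.imwrite(f"pics/{n}0.png",im); np.savez(f"{n}0.npz",im=im,d=d,K=K,R=R,t=t); print(n,-R.T@t,R[2])
E
```

```text
scene [0.97757768 0.74509734 0.77061705] [-0.42609692 -0.64680074 -0.63252685]
side [-0.00217223  0.58839803  0.81784344] [ 0.46677669 -0.53379694 -0.70511017]
```

View pics/scene0.png

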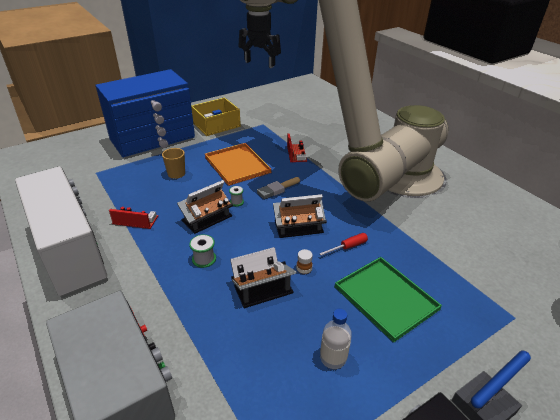

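View pics/side0.png

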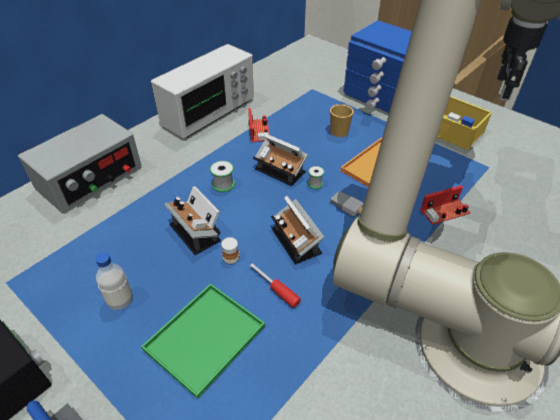

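The scene shows three brown boards at (205,205), (300,215) and (262,275), with the orange tray at (238,163) and the green tray at (387,297). The red look-alikes are at (133,218) and (297,150). The side view shows the same boards at (280,160), (297,230) and (195,217). I'll enlarge them next.

```bash
python3 - <<'E'
from h import *
S=np.load("scene0.npz");D=np.load("side0.npz")
def crop(A,u,v,w=46,h=46): return cv2.resize(A["im"][v-h:v+h,u-w:u+w],(266,266),interpolation=cv2.INTER_CUBIC)
a=np.hstack([crop(S,*p) for p in[(207,205),(300,212),(262,275)]])
b=np.hstack([crop(D,*p) for p in[(280,160),(297,230),(195,217)]])
cv2.imwrite("pics/crops.png",np.vstack([a,b]))
# ortho top, 1mm/px : x .2...8 up, y .45..-.45 left->right
H,W=600,800
img=np.zeros((H,W,3),np.uint8);zb=np.full((H,W),-1.)
for A in(S,D):
    w=cloud(A["d"],A["K"],A["R"],A["t"]).reshape(-1,3);c=A["im"].reshape(-1,3)
    ok=np.isfinite(w[:,0])&(w[:,2]>-.02)&(w[:,2]<.2);w=w[ok];c=c[ok]
    r=((.8-w[:,0])*1000).astype(int);q=((.4-w[:,1])*1000).astype(int)
    for dr in range(-1,2):
      for dq in range(-1,2):
        rr=r+dr;qq=q+dq;k=(rr>=0)&(rr<H)&(qq>=0)&(qq<W)
        for i in np.argsort(w[k,2])[:0]:pass
        o=np.argsort(w[k,2]);R_,Q_=rr[k][o],qq[k][o];z=w[k,2][o];cc=c[k][o]
        m=z>=zb[R_,Q_];zb[R_[m],Q_[m]]=z[m];img[R_[m],Q_[m]]=cc[m]
for i in range(0,H,100):cv2.putText(img,f"x{.8-i/1000:.1f}",(0,i+10),0,.4,(255,255,255))
for i in range(0,W,100):cv2.putText(img,f"y{.4-i/1000:.1f}",(i,595),0,.4,(255,255,255));cv2.line(img,(i,580),(i,585),(255,255,255))
cv2.imwrite("pics/top.png",img)
E
```

```text
(no output)
```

View pics/crops.png

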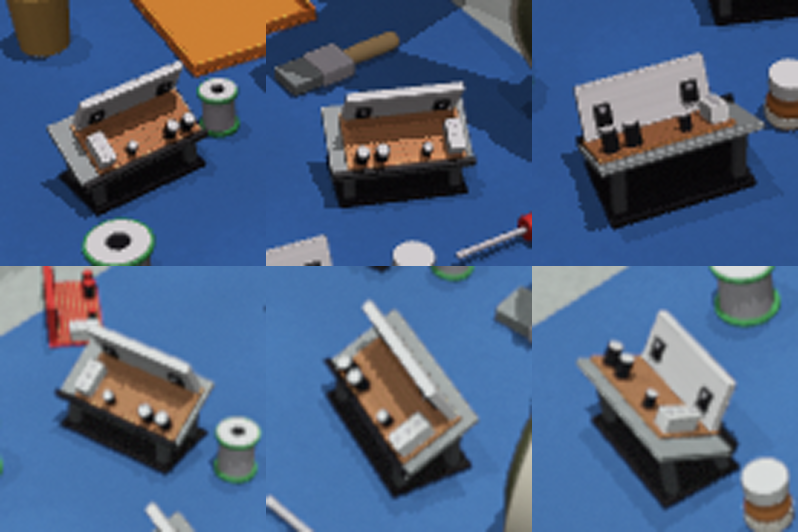

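View pics/top.png

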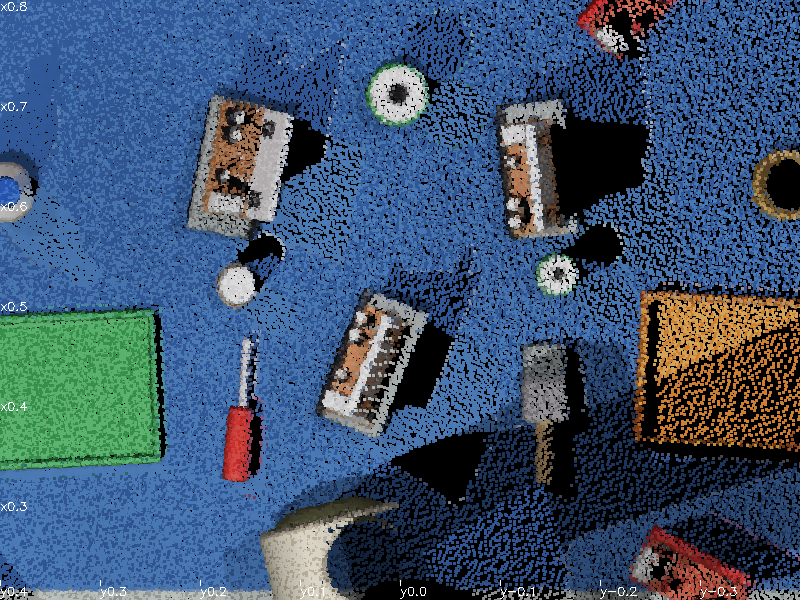

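The top view (+x up, +y left) settles which board is which. Each board's terminal block and heat sink, in top-view pixels:

- **Board at (530,165):** terminal toward +x and sink on the right, so it is right-hand, board_c. It is brown and has components, unlike the red decoys at (625,20) and (690,570).
- **Board at (370,365):** terminal toward −x and sink at −y, so it is left-hand. The sink is along the upper edge, so this is board_a.
- **Board at (245,165):** terminal toward −x and sink at −y along the low edge, so it is left-hand, board_b.

Next I'll measure their poses.

```bash
cat > fit.py <<'E'
from h import *
from scipy.optimize import least_squares
P=[];C=[]
for n in("scene0","side0"):
    A=np.load(n+".npz");w=cloud(A["d"],A["K"],A["R"],A["t"]).reshape(-1,3);ok=np.isfinite(w[:,0])&(w[:,2]>-.02)&(w[:,2]<.2)
    P.append(w[ok]);C.append(cv2.cvtColor(A["im"],cv2.COLOR_BGR2HSV).reshape(-1,3)[ok].astype(int))
for lab,(u,v),sx,sy in[("c",(535,165),1,-1),("a",(370,362),-1,1),("b",(243,165),-1,1)]:
    c0=np.array([.8-v/1000,.4-u/1000])
    N=[]
    for p,h in zip(P,C):
        k=np.hypot(*(p[:,:2]-c0).T)<.075; p=p[k];h=h[k]
        br=(h[:,0]>4)&(h[:,0]<18)&(h[:,1]>90)&(h[:,2]>70)
        q=p[br];m=q.mean(0)
        for _ in range(4):
            m=q.mean(0);n=np.linalg.svd(q-m)[2][2];n*=np.sign(n[2]);q=q[abs((q-m)@n)<.004]
        hh=(p-m)@n
        s=p[(hh>.015)&(hh<.05)&(h[:,1]<60)&(h[:,2]>80)]
        N.append((m,n,hh,p,s,len(q)))
    for m,n,hh,p,s,nq in N:
        print(lab,"plane",m.round(4),"n",n.round(3),"tilt",np.degrees(np.arccos(n[2])).round(1),"az",np.degrees(np.arctan2(n[1],n[0])).round(1),nq)
    m=np.mean([a[0] for a in N],0)
    # combine: normal
    n=np.sum([a[1]*a[5] for a in N],0);n/=np.linalg.norm(n)
    for i,(p,h) in enumerate(zip(P,C)):
        k=np.hypot(*(p[:,:2]-c0).T)<.085;p=p[k];h=h[k];mm=N[i][0];hh=(p-mm)@n
        e1=np.array([1,0,0])-n*n[0];e1/=np.linalg.norm(e1);e2=np.cross(n,e1)
        xy=np.c_[(p-mm)@e1,(p-mm)@e2]
        top=(hh>.028)&(hh<.052)
        a=xy[top];
        for _ in range(5):
            cc=a.mean(0);d=np.linalg.svd(a-cc)[2][0];r=(a-cc)@np.array([-d[1],d[0]]);a=a[abs(r-np.median(r))<.008]
        d*=np.sign(d[0])*sx
        s=(a-cc)@d;r=(a-cc)@np.array([-d[1],d[0]])
        ends=np.percentile(s,[.5,99.5]);
        X=d[0]*e1+d[1]*e2;Y=np.cross(n,X)
        ctr=mm+cc[0]*e1+cc[1]*e2+X*ends.mean()
        print(lab,i,"sink mid",ctr.round(4),"len",np.diff(ends).round(4),"r pct",np.percentile(r,[2,25,50,75,98]).round(4),"htop",np.percentile(hh[top],98).round(4),"X",X.round(3),"yaw",np.degrees(np.arctan2(X[1],X[0])).round(2),"n",len(a))
for lab,lo,hi,c0 in[("green",50,75,(.42,.33)),("orange",8,18,(.43,-.32))]:
    q=np.concatenate([p[(h[:,0]>=lo)&(h[:,0]<=hi)&(h[:,1]>150)&(h[:,2]>60)&(np.hypot(*(p[:,:2]-np.array(c0)).T)<.15)&(p[:,2]<.025)] for p,h in zip(P,C)])
    for nm,qq in(("all",q),("rim",q[q[:,2]>.011])):
        print(lab,nm,cv2.minAreaRect(qq[:,:2].astype(np.float32)*1000),np.percentile(qq[:,2],[5,50,95]).round(4))
E
python3 fit.py
```

```text
c plane [ 0.6214 -0.1335  0.0517] n [-0.054  0.483  0.874] tilt 29.1 az 96.3 444
c plane [ 0.6161 -0.1344  0.0517] n [-0.051  0.493  0.869] tilt 29.7 az 95.9 474
c 0 sink mid [ 0.6262 -0.1545  0.0637] len [0.1037] r pct [-0.0051 -0.0019  0.0008  0.0021  0.0034] htop 0.0486 X [0.995 0.099 0.004] yaw 5.7 n 186
c 1 sink mid [ 0.623  -0.1546  0.0634] len [0.1059] r pct [-0.0056 -0.0025  0.0008  0.0023  0.0034] htop 0.0471 X [0.995 0.103 0.002] yaw 5.91 n 191
a plane [0.4394 0.0319 0.0513] n [0.185 0.453 0.872] tilt 29.3 az 67.8 519
a plane [0.436  0.0326 0.0513] n [0.194 0.47  0.861] tilt 30.5 az 67.6 511
a 0 sink mid [0.4279 0.0134 0.0637] len [0.1045] r pct [-0.0039 -0.002  -0.0009  0.0019  0.0061] htop 0.0477 X [-0.925  0.38  -0.   ] yaw 157.65 n 216
a 1 sink mid [0.4242 0.0125 0.0646] len [0.1065] r pct [-0.0043 -0.0022  0.0001  0.0023  0.0037] htop 0.0466 X [-0.925  0.379  0.   ] yaw 157.71 n 180
b plane [0.6467 0.1721 0.059 ] n [-0.088 -0.461  0.883] tilt 28.0 az -100.8 268
b plane [0.6419 0.1667 0.0559] n [-0.099 -0.496  0.863] tilt 30.4 az -101.3 278
b 0 sink mid [0.6377 0.1431 0.0421] len [0.1047] r pct [-0.0036 -0.0015 -0.0001  0.0012  0.0059] htop 0.0444 X [-0.982  0.188 -0.002] yaw 169.17 n 353
b 1 sink mid [0.6354 0.1426 0.042 ] len [0.106] r pct [-0.0033 -0.0015 -0.0006  0.0007  0.006 ] htop 0.0448 X [-0.982  0.19  -0.001] yaw 169.03 n 275
green all ((410.53228759765625, 336.845703125), (153.14016723632812, 186.15101623535156), 2.341278314590454) [0.0017 0.0042 0.0153]
green rim ((411.5389099121094, 337.05560302734375), (151.24957275390625, 186.29833984375), 2.5739543437957764) [0.0117 0.0151 0.0176]
orange all ((428.8294982910156, -333.07513427734375), (193.48095703125, 150.58926391601562), 86.73005676269531) [0.0015 0.0049 0.0152]
orange rim ((428.9996643066406, -333.380126953125), (192.7739715576172, 150.528564453125), 86.54674530029297) [0.0114 0.0141 0.0178]
```

```bash
cat > plan.py <<'E'
from h import *
from scipy.spatial.transform import Rotation as Ro
cd=lambda a:np.cos(np.radians(a));sd=lambda a:np.sin(np.radians(a))
B={"c":([.6246,-.1545,.0635],5.8,95.8,-.0009),"a":([.426,.013,.0641],157.7,67.7,.0003),"b":([.6365,.1428,.042],169.1,-100.9,.0012)}
def board(l):
    base,yx,az,off=B[l];X=np.array([cd(yx),sd(yx),0]);n=np.array([.5*cd(az),.5*sd(az),cd(30)]);Y=np.cross(n,X)
    return np.array(base)+off*Y,X,Y,n
def grasp(l,h=.011,flip=1):  # TCP h above board top surface at sink mid
    b,X,Y,n=board(l); R=np.c_[flip*X,-flip*Y,-n]; return b+h*n,R
def go(p,R):
    s=env.observe();p0=np.array(s["position"]);R0=np.array(s["tool_rot"])
    rv=Ro.from_matrix(R0.T@R).as_rotvec(degrees=True)/5
    print("t",s["time_s"],"p",p0.round(4),"turn",rv.round(2),"shift now",(R0.T@(p-p0)/.05).round(3),"shift after turn",(R.T@(p-p0)/.05).round(3),"w",round(s["grip_width"],4))
E
python3 - <<'E'
from plan import *
print(np.array(env.observe()["tool_rot"]).round(3))
for l in"abc":
  for f in(1,-1):
    p,R=grasp(l,flip=f);print(l,f,p.round(3),R.round(2).tolist())
    go(p+.1*R@[0,0,-1],R)
E
```

```text
[[ 0.896  0.444 -0.   ]
 [ 0.444 -0.896  0.001]
 [ 0.    -0.001 -1.   ]]
a 1 [0.428 0.018 0.074] [[-0.93, 0.33, -0.19], [0.38, 0.8, -0.46], [0.0, -0.5, -0.87]]
t 0.1 p [ 0.244  -0.4926  0.2308] turn [  3.09  -6.86 -25.54] shift now [ 8.578 -8.176  1.421] shift after turn [ 0.47  10.96  -4.701] w 0.0856
a -1 [0.428 0.018 0.074] [[0.93, -0.33, -0.19], [-0.38, -0.8, -0.46], [-0.0, 0.5, -0.87]]
t 0.1 p [ 0.244  -0.4926  0.2308] turn [-5.65 -2.54  9.5 ] shift now [ 8.578 -8.176  1.421] shift after turn [ -0.47  -10.96   -4.701] w 0.0856
b 1 [0.635 0.136 0.051] [[-0.98, 0.16, 0.09], [0.19, 0.85, 0.49], [0.0, 0.5, -0.87]]
t 0.1 p [ 0.244  -0.4926  0.2308] turn [ -2.51   7.41 -27.73] shift now [11.989 -7.003  1.877] shift after turn [-5.305 10.181  8.032] w 0.0856
b -1 [0.635 0.136 0.051] [[0.98, -0.16, 0.09], [-0.19, -0.85, 0.49], [-0.0, -0.5, -0.87]]
t 0.1 p [ 0.244  -0.4926  0.2308] turn [5.77 1.95 7.27] shift now [11.989 -7.003  1.877] shift after turn [  5.305 -10.181   8.032] w 0.0856
c 1 [ 0.624 -0.15   0.073] [[0.99, 0.09, 0.05], [0.1, -0.86, -0.5], [0.0, 0.5, -0.87]]
t 0.1 p [ 0.244  -0.4926  0.2308] turn [-5.95 -1.08  4.01] shift now [10.206 -3.706  1.422] shift after turn [ 8.256 -6.815 -2.302] w 0.0856
c -1 [ 0.624 -0.15   0.073] [[-0.99, -0.09, 0.05], [-0.1, 0.86, -0.5], [-0.0, -0.5, -0.87]]
t 0.1 p [ 0.244  -0.4926  0.2308] turn [  1.5  -8.3 -30.9] shift now [10.206 -3.706  1.422] shift after turn [-8.256  6.815 -2.302] w 0.0856
```

>>> arm_command(
  turn=[
    [-0.99,-0.18,0.67],
    [-0.99,-0.18,0.67],
    [-0.99,-0.18,0.67],
    [-0.99,-0.18,0.67],
    [-0.99,-0.18,0.67],
    [-0.99,-0.18,0.67],
    [0,0,0],
    [0,0,0],
    [0,0,0],
    [0,0,0],
    [0,0,0],
    [0,0,0],
  ],
  xyz=[
    [0,0,0],
    [0,0,0],
    [0,0,0],
    [0,0,0],
    [0,0,0],
    [0,0,0],
    [0.6,-0.5,-0.17],
    [0.6,-0.5,-0.17],
    [0.6,-0.5,-0.17],
    [0.6,-0.5,-0.17],
    [0.6,-0.5,-0.17],
    [0.6,-0.5,-0.17],
  ],
  claw=[40,40,40,40,40,40,40,40,40,40,40,40],
  squeeze=40,
)

```text
time_s: 1.3
position: [0.4083, -0.3188, 0.2001]
tool_rot: [[0.995, 0.087, 0.05], [0.1, -0.861, -0.498], [-0.0, 0.5, -0.866]]
ft_force: [-0.2, -0.9, 0.5]
grip_width: 0.0399
gripper_force: 0.0
```

>>> arm_command(
  turn=[
    [0,0,0],
    [0,0,0],
    [0,0,0],
    [0,0,0],
    [0,0,0],
    [0,0,0],
    [0,0,0],
    [0,0,0],
    [0,0,0],
  ],
  xyz=[
    [0.6,-0.5,-0.17],
    [0.6,-0.5,-0.17],
    [0.6,-0.5,-0.17],
    [0.6,-0.5,-0.17],
    [0.6,-0.5,-0.17],
    [0.6,-0.5,-0.17],
    [0.6,-0.5,-0.17],
    [0.4,-0.3,-0.12],
    [0,0,0],
  ],
  claw=[40,40,40,40,40,40,40,40,40],
)

```text
time_s: 2.2
position: [0.618, -0.0985, 0.1607]
tool_rot: [[0.995, 0.09, 0.051], [0.104, -0.861, -0.497], [-0.001, 0.5, -0.866]]
ft_force: [-0.0, -0.4, 0.7]
grip_width: 0.0403
gripper_force: 0.0
```

```bash
python3 - <<'E'
from plan import *
p,R=grasp("c");go(p,R);print(env.observe()["q"])
im,d,K,Rc,t=grab("wrist");cv2.imwrite("pics/w1.png",im);np.savez("w1.npz",im=im,d=d,K=K,R=Rc,t=t)
E
```

```text
t 2.2 p [ 0.618  -0.0985  0.1607] turn [-0.   -0.01  0.03] shift now [0.016 0.023 2.028] shift after turn [0.017 0.023 2.028] w 0.0403
[ -8.38927377  32.41427891  74.3469688  -31.39420556  68.43254231
  86.19803752]
```

View pics/w1.png

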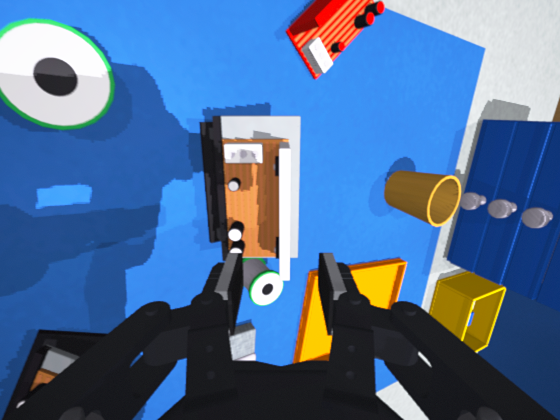

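The wrist view shows the heat-sink top edge at column 285, running from row 148 to 280. It lines up with the mid-finger column of about 283. The terminal is at the far end with the sink on its right, which confirms board_c as right-hand. I'll refine the pose with depth in the tool frame.

```bash
cat > near.py <<'E'
from plan import *
def near(A,dz,dx=.0,dy=.0):
    # A saved wrist view; expected sink grasp TCP at tool (dx,dy,dz); plate top at +dz-.033
    s=env.observe();p0=np.array(s["position"]);R0=np.array(s["tool_rot"])
    w=cloud(A["d"],A["K"],A["R"],A["t"]).reshape(-1,3);q=(w-p0)@R0
    k=(abs(q[:,0]-dx)<.075)&(abs(q[:,1]-dy)<.02)&(q[:,2]>dz-.042)&(q[:,2]<dz-.024)
    a=q[k];y=a[:,1];print("plate top n",k.sum(),"z",np.median(a[:,2]).round(4),"(expect",round(dz-.033,4),") y pct",np.percentile(y,[2,25,50,75,98]).round(4),"x ends",np.percentile(a[:,0],[.5,99.5]).round(4),"slope deg",np.degrees(np.polyfit(a[:,0],y,1)[0]).round(2))
E
python3 - <<'E'
from near import *
near(np.load("w1.npz"),.1014)
E
```

```text
plate top n 1429 z 0.0683 (expect 0.0684 ) y pct [-0.0033 -0.0017  0.0005  0.0026  0.0045] x ends [-0.0508  0.0542] slope deg -0.45
```

>>> arm_command(
  turn=[
    [0,0,0],
    [0,0,0],
    [0,0,0],
    [0,0,0],
    [0,0,0],
    [0,0,0],
    [0,0,0],
  ],
  xyz=[
    [0.03,0.01,0.5],
    [0,0,0.5],
    [0,0,0.5],
    [0,0,0.3],
    [0,0,0.14],
    [0,0,0.06],
    [0,0,0],
  ],
  claw=[40,40,40,40,40,40,40],
)

```text
time_s: 2.95
position: [0.6232, -0.1509, 0.0762]
tool_rot: [[0.995, 0.087, 0.051], [0.1, -0.861, -0.498], [0.0, 0.501, -0.866]]
ft_force: [0.2, -0.1, 0.7]
grip_width: 0.0405
gripper_force: 0.0
```

>>> arm_command(
  turn=[
    [0,0,0],
    [0,0,0],
    [0,0,0],
    [0,0,0],
    [0,0,0],
    [0,0,0],
    [0,0,0],
  ],
  xyz=[
    [0,0,0],
    [0,0,0],
    [0,0,0],
    [0,0,0],
    [0,0,0],
    [0,0,0],
    [0,0,0],
  ],
  claw=[25,15,10,5,5,5,5],
  squeeze=50,
)

```text
time_s: 3.65
position: [0.6233, -0.1504, 0.0761]
tool_rot: [[0.995, 0.087, 0.051], [0.101, -0.861, -0.498], [0.001, 0.5, -0.866]]
ft_force: [-1.4, 5.4, 5.4]
grip_width: 0.007
gripper_force: 50.1
```

```bash
cat >> plan.py <<'E'
TR={"g":(np.array([.411,.337]),2.4),"o":(np.array([.429,-.333]),-3.4)}
def place(l,tray,ty,hz,sgn,flip,clear,tx=0.):
    """board centre at tray (tx,ty); sgn=+1 if board x along tray x; hz=TCP height above board underside"""
    c,yaw=TR[tray];x=np.array([cd(yaw),sd(yaw),0]);y=np.array([-sd(yaw),cd(yaw),0]);z=np.array([0,0,1.])
    X,Y=sgn*x,sgn*y; side=-1 if l=="c" else 1
    p=np.r_[c,0]+ty*y+tx*x+side*.024*Y+z*(.004+hz+clear)
    return p,np.c_[flip*X,-flip*Y,-z]
E
python3 - <<'E'
from plan import *
s=env.observe();b,X,Y,n=board("c");d=np.array(s["position"])-b;print("board coords rel",d@X,d@Y,d@n)
R0=np.array(s["tool_rot"])
p,R=place("c","o",0,.004+d@n,1,1,.05)
print(p);rv=Ro.from_matrix(R0.T@R).as_rotvec(degrees=True)/5
q=np.array(s["position"])-.12*R0[:,2];print(q,rv,R.T@(p-q)/.05)
E
```

```text
board coords rel -0.0008845981383004169 -0.00180241538710842 0.013005811461705336
[ 0.42757665 -0.35695776  0.07100581]
[ 0.61717536 -0.09071299  0.18000975] [ 5.99170886 -0.48894514  1.79304219] [-3.46949942  5.54041082  2.18007868]
```

>>> arm_command(
  turn=[
    [0,0,0],
    [0,0,0],
    [0,0,0],
    [0,0,0],
    [0,0,0],
    [0,0,0],
    [1,-0.08,0.3],
    [1,-0.08,0.3],
    [1,-0.08,0.3],
    [1,-0.08,0.3],
    [1,-0.08,0.3],
    [1,-0.08,0.3],
  ],
  xyz=[
    [0,0,-0.1],
    [0,0,-0.3],
    [0,0,-0.5],
    [0,0,-0.5],
    [0,0,-0.5],
    [0,0,-0.5],
    [0,0,0],
    [0,0,0],
    [0,0,0],
    [0,0,0],
    [0,0,0],
    [0,0,0],
  ],
  claw=[5,5,5,5,5,5,5,5,5,5,5,5],
)

```text
time_s: 4.85
position: [0.6171, -0.0907, 0.1806]
tool_rot: [[0.998, -0.06, 0.001], [-0.06, -0.998, 0.004], [0.001, -0.004, -1.0]]
ft_force: [0.1, 0.8, -1.4]
grip_width: 0.0072
gripper_force: 48.8
```

>>> arm_command(
  turn=[
    [0,0,0],
    [0,0,0],
    [0,0,0],
    [0,0,0],
    [0,0,0],
    [0,0,0],
    [0,0,0],
    [0,0,0],
    [0,0,0],
    [0,0,0],
    [0,0,0],
    [0,0,0],
  ],
  xyz=[
    [-0.2,0.3,0],
    [-0.4,0.64,0],
    [-0.4,0.64,0],
    [-0.4,0.64,0],
    [-0.4,0.64,0],
    [-0.4,0.64,0],
    [-0.4,0.64,0],
    [-0.4,0.64,0],
    [-0.3,0.5,0],
    [-0.17,0.26,0],
    [0,0,0],
    [0,0,0],
  ],
  claw=[5,5,5,5,5,5,5,5,5,5,5,5],
)

```text
time_s: 6.05
position: [0.4273, -0.3565, 0.1795]
tool_rot: [[0.998, -0.059, -0.0], [-0.059, -0.998, 0.0], [-0.0, -0.0, -1.0]]
ft_force: [-0.1, -0.4, -1.7]
grip_width: 0.0069
gripper_force: 48.9
```

```bash
python3 - <<'E'
from plan import *
p,R=place("c","o",0,.017,1,1,.0);go(p,R);s=env.observe();print(s["ft_force"],s["wrist_torque"],s["gripper_force"])
im,d,K,Rc,t=grab("wrist");cv2.imwrite("pics/w2.png",im)
w=cloud(d,K,Rc,t).reshape(-1,3);h=cv2.cvtColor(im,cv2.COLOR_BGR2HSV).reshape(-1,3)
q=(w-s["position"])@np.array(s["tool_rot"])
k=(h[:,0]>4)&(h[:,0]<14)&(h[:,1]>90)&(h[:,1]<200)&(abs(q[:,2]-.013)<.01)&(abs(q[:,0])<.055)&(abs(q[:,1])<.06)
a=q[k];print(k.sum(),np.median(a,0));A=np.c_[a[:,:2],np.ones(len(a))];print(np.linalg.lstsq(A,a[:,2],rcond=None)[0])
E
```

```text
t 6.05 p [ 0.4273 -0.3565  0.1795] turn [-0.  0. -0.] shift now [0.007 0.01  3.17 ] shift after turn [0.006 0.009 3.17 ] w 0.0069
[-0.07848263 -0.36643269 -1.74631662] [0.01388683 0.01130644 0.02597383] 48.94702613353729
5933 [ 0.01434009 -0.02824348  0.01370806]
[0.00284101 0.00088213 0.01367574]
```

View pics/w2.png

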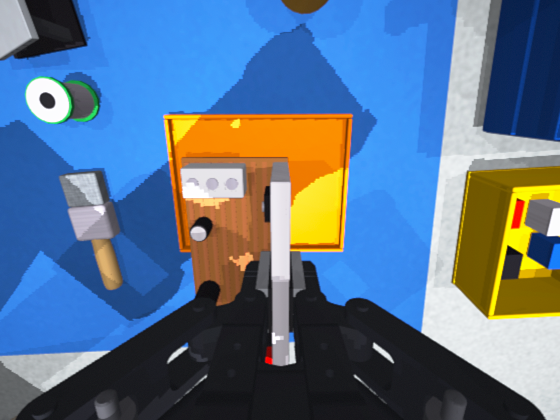

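The wrist view shows board_c level in the grip, over the orange tray (164–352, 115–250). The surface fit puts the board top 13.7 mm below the TCP. Now I'll lower it.

>>> arm_command(
  turn=[
    [0,0,0],
    [0,0,0],
    [0,0,0],
    [0,0,0],
    [0,0,0],
    [0,0,0],
    [0,0,0],
    [0,0,0],
  ],
  xyz=[
    [0,0,0.4],
    [0,0,0.6],
    [0,0,0.6],
    [0,0,0.6],
    [0,0,0.5],
    [0,0,0.3],
    [0,0,0.1],
    [0,0,0],
  ],
  claw=[5,5,5,5,5,5,5,5],
)

```text
time_s: 6.9
position: [0.4277, -0.3563, 0.0242]
tool_rot: [[0.998, -0.059, -0.0], [-0.059, -0.998, 0.001], [-0.001, -0.001, -1.0]]
ft_force: [0.5, -0.3, -0.7]
grip_width: 0.0072
gripper_force: 48.9
```

>>> arm_command(
  turn=[
    [0,0,0],
    [0,0,0],
    [0,0,0],
  ],
  xyz=[
    [0,0,0.02],
    [0,0,0.02],
    [0,0,0],
  ],
  claw=[5,5,5],
)

```text
time_s: 7.2
position: [0.4275, -0.3572, 0.0229]
tool_rot: [[0.998, -0.06, 0.001], [-0.06, -0.998, -0.0], [0.001, 0.0, -1.0]]
ft_force: [0.2, 0.0, -1.7]
grip_width: 0.0074
gripper_force: 48.9
```

>>> arm_command(
  turn=[
    [0,0,0],
    [0,0,0],
    [0,0,0],
  ],
  xyz=[
    [0,0,0.01],
    [0,0,0.01],
    [0,0,0],
  ],
  claw=[5,5,5],
)

```text
time_s: 7.5
position: [0.4272, -0.3571, 0.0214]
tool_rot: [[0.998, -0.06, 0.0], [-0.06, -0.998, 0.001], [0.0, -0.001, -1.0]]
ft_force: [-0.6, 0.8, -1.5]
grip_width: 0.0073
gripper_force: 48.9
```

>>> arm_command(
  turn=[
    [0,0,0],
    [0,0,0],
    [0,0,0],
  ],
  xyz=[
    [0,0,0.01],
    [0,0,0.01],
    [0,0,0],
  ],
  claw=[5,5,5],
)

```text
time_s: 7.8
position: [0.4273, -0.3572, 0.0211]
tool_rot: [[0.998, -0.06, 0.0], [-0.06, -0.998, 0.0], [0.0, -0.0, -1.0]]
ft_force: [-0.4, 1.8, 6.8]
grip_width: 0.0074
gripper_force: 50.3
```

Contact. I'll release and go up.

>>> arm_command(
  turn=[
    [0,0,0],
    [0,0,0],
    [0,0,0],
    [0,0,0],
    [0,0,0],
    [0,0,0],
    [0,0,0],
    [0,0,0],
    [0,0,0],
  ],
  xyz=[
    [0,0,0],
    [0,0,0],
    [0,0,0],
    [0,0,-0.2],
    [0,0,-0.6],
    [0,0,-0.8],
    [0,0,-0.8],
    [0,0,-0.8],
    [0,0,-0.6],
  ],
  claw=[9,14,24,24,30,36,36,36,36],
)

```text
time_s: 8.7
position: [0.4273, -0.3573, 0.2138]
tool_rot: [[0.998, -0.06, 0.002], [-0.06, -0.998, -0.002], [0.002, 0.002, -1.0]]
ft_force: [0.4, -0.9, -0.2]
grip_width: 0.0361
gripper_force: 0.0
```

```bash
python3 - <<'E'
from plan import *
p,R=grasp("a",flip=-1);go(p-.1*R[:,2],R)
E
```

```text
t 8.7 p [ 0.4273 -0.3573  0.2138] turn [-5.93 -1.01  3.68] shift now [-0.116 -8.437  1.054] shift after turn [-2.835 -7.416 -3.047] w 0.0361
```

>>> arm_command(
  turn=[
    [0,0,0],
    [0,0,0],
    [0,0,0],
    [0,0,0],
    [0,0,0],
    [0,0,0],
    [0,0,0],
    [0,0,0],
    [0,0,0],
    [0,0,0],
    [0,0,0],
    [0,0,0],
  ],
  xyz=[
    [0,-0.4,0.05],
    [-0.01,-0.8,0.1],
    [-0.01,-0.8,0.1],
    [-0.01,-0.8,0.1],
    [-0.01,-0.8,0.1],
    [-0.01,-0.8,0.1],
    [-0.01,-0.8,0.1],
    [-0.01,-0.8,0.1],
    [-0.01,-0.8,0.1],
    [-0.01,-0.8,0.1],
    [-0.01,-0.8,0.1],
    [0,0,0],
  ],
  claw=[40,40,40,40,40,40,40,40,40,40,40,40],
)

```text
time_s: 9.9
position: [0.4467, 0.066, 0.1583]
tool_rot: [[0.998, -0.055, -0.0], [-0.055, -0.998, 0.002], [-0.0, -0.002, -1.0]]
ft_force: [0.4, 0.0, 1.1]
grip_width: 0.0399
gripper_force: 0.0
```

>>> arm_command(
  turn=[
    [-0.99,-0.17,0.61],
    [-0.99,-0.17,0.61],
    [-0.99,-0.17,0.61],
    [-0.99,-0.17,0.61],
    [-0.99,-0.17,0.61],
    [-0.98,-0.16,0.63],
    [0,0,0],
  ],
  xyz=[
    [0,0,0],
    [0,0,0],
    [0,0,0],
    [0,0,0],
    [0,0,0],
    [0,0,0],
    [0,0,0],
  ],
  claw=[40,40,40,40,40,40,40],
)

```text
time_s: 10.6
position: [0.4479, 0.0627, 0.1578]
tool_rot: [[0.925, -0.327, -0.192], [-0.379, -0.802, -0.462], [-0.003, 0.5, -0.866]]
ft_force: [0.4, -0.1, 0.7]
grip_width: 0.0402
gripper_force: 0.0
```

```bash
python3 - <<'E'
from near import *
p,R=grasp("a",flip=-1);go(p,R);s=env.observe();print(s["q"])
d0=R.T@(p-s["position"])
im,d,K,Rc,t=grab("wrist");np.savez("w3.npz",im=im,d=d,K=K,R=Rc,t=t)
near(np.load("w3.npz"),d0[2],d0[0],d0[1])
E
```

```text
t 10.6 p [0.4479 0.0627 0.1578] turn [-0.    0.02  0.02] shift now [-0.024  0.009  1.946] shift after turn [-0.028  0.009  1.946] w 0.0402
[  7.23480584  25.83916071  87.32271727 -25.8878017   83.53997091
 126.25569094]
plate top n 1473 z 0.0647 (expect 0.0643 ) y pct [-0.0032 -0.0016  0.0006  0.0026  0.0044] x ends [-0.0543  0.051 ] slope deg 0.17
```

>>> arm_command(
  turn=[
    [0,0,0],
    [0,0,0],
    [0,0,0],
    [0,0,0],
    [0,0,0],
    [0,0,0],
    [0,0,0],
  ],
  xyz=[
    [-0.03,0.01,0.5],
    [0,0,0.5],
    [0,0,0.5],
    [0,0,0.3],
    [0,0,0.08],
    [0,0,0.04],
    [0,0,0],
  ],
  claw=[40,40,40,40,40,40,40],
)

```text
time_s: 11.35
position: [0.428, 0.0182, 0.0758]
tool_rot: [[0.925, -0.329, -0.19], [-0.379, -0.803, -0.46], [-0.001, 0.498, -0.867]]
ft_force: [-0.1, -0.3, 0.5]
grip_width: 0.0398
gripper_force: 0.0
```

>>> arm_command(
  turn=[
    [0,0,0],
    [0,0,0],
    [0,0,0],
    [0,0,0],
    [0,0,0],
    [0,0,0],
    [0,0,0],
  ],
  xyz=[
    [0,0,0],
    [0,0,0],
    [0,0,0],
    [0,0,0],
    [0,0,0],
    [0,0,0],
    [0,0,0],
  ],
  claw=[25,15,10,5,5,5,5],
  squeeze=50,
)

```text
time_s: 12.05
position: [0.4279, 0.0185, 0.0755]
tool_rot: [[0.925, -0.328, -0.19], [-0.379, -0.803, -0.461], [-0.001, 0.498, -0.867]]
ft_force: [0.7, 3.0, 5.7]
grip_width: 0.0076
gripper_force: 49.6
```

```bash
python3 - <<'E'
from plan import *
s=env.observe();R0=np.array(s["tool_rot"]);p0=np.array(s["position"])
for ty in(.036,):
  p,R=place("a","g",ty,.0175,-1,-1,0)
  print(p);rv=Ro.from_matrix(R0.T@R).as_rotvec(degrees=True)/5
  q=p0-.12*R0[:,2];print(p0,q,rv,R.T@(p-q)/.05)
E
```

```text
[0.41049749 0.34898947 0.0215    ]
[0.42787209 0.0185062  0.07546874] [0.45065972 0.07379203 0.17950816] [ 5.88113275  1.30074747 -4.81852643] [-0.57205842 -5.53275732  3.16016325]
```

>>> arm_command(
  turn=[
    [0,0,0],
    [0,0,0],
    [0,0,0],
    [0,0,0],
    [0,0,0],
    [0,0,0],
    [0.98,0.217,-0.803],
    [0.98,0.217,-0.803],
    [0.98,0.217,-0.803],
    [0.98,0.217,-0.803],
    [0.98,0.217,-0.803],
    [0.98,0.217,-0.803],
  ],
  xyz=[
    [0,0,-0.1],
    [0,0,-0.3],
    [0,0,-0.5],
    [0,0,-0.5],
    [0,0,-0.5],
    [0,0,-0.5],
    [0,0,0],
    [0,0,0],
    [0,0,0],
    [0,0,0],
    [0,0,0],
    [0,0,0],
  ],
  claw=[5,5,5,5,5,5,5,5,5,5,5,5],
)

```text
time_s: 13.25
position: [0.4502, 0.0738, 0.1794]
tool_rot: [[0.999, 0.045, 0.0], [0.045, -0.999, 0.003], [0.0, -0.003, -1.0]]
ft_force: [-1.0, 0.1, -1.8]
grip_width: 0.0072
gripper_force: 48.8
```

>>> arm_command(
  turn=[
    [0,0,0],
    [0,0,0],
    [0,0,0],
    [0,0,0],
    [0,0,0],
    [0,0,0],
    [0,0,0],
    [0,0,0],
    [0,0,0],
    [0,0,0],
    [0,0,0],
    [0,0,0],
  ],
  xyz=[
    [-0.03,-0.3,0],
    [-0.06,-0.6,0],
    [-0.06,-0.6,0],
    [-0.06,-0.6,0],
    [-0.06,-0.6,0],
    [-0.06,-0.6,0],
    [-0.06,-0.6,0],
    [-0.06,-0.6,0],
    [-0.06,-0.6,0],
    [-0.04,-0.4,0],
    [-0.02,-0.2,0],
    [0,0,0],
  ],
  claw=[5,5,5,5,5,5,5,5,5,5,5,5],
)

```text
time_s: 14.45
position: [0.4098, 0.3577, 0.1788]
tool_rot: [[0.999, 0.043, -0.001], [0.043, -0.999, -0.001], [-0.001, 0.001, -1.0]]
ft_force: [0.8, -0.7, -0.2]
grip_width: 0.0071
gripper_force: 49.1
```

```bash
cat > lvl.py <<'E'
from plan import *
def lvl(*a):
    p,R=place(*a);go(p,R);s=env.observe();print(s["ft_force"],s["gripper_force"],s["q"][5])
    im,d,K,Rc,t=grab("wrist")
    w=cloud(d,K,Rc,t).reshape(-1,3);h=cv2.cvtColor(im,cv2.COLOR_BGR2HSV).reshape(-1,3)
    q=(w-s["position"])@np.array(s["tool_rot"])
    k=(h[:,0]>4)&(h[:,0]<14)&(h[:,1]>90)&(h[:,1]<200)&(abs(q[:,2]-.013)<.01)&(abs(q[:,0])<.055)&(abs(q[:,1])<.06)
    a=q[k];A=np.c_[a[:,:2],np.ones(len(a))];print(k.sum(),np.linalg.lstsq(A,a[:,2],rcond=None)[0],np.percentile(a[:,0],[1,99]))
    return im
E
python3 - <<'E'
from lvl import *
cv2.imwrite("pics/w4.png",lvl("a","g",.045,.0175,-1,-1,0))
E
```

```text
t 14.45 p [0.4098 0.3577 0.1788] turn [0.01 0.02 0.01] shift now [ 0.011 -0.008  3.147] shift after turn [ 0.007 -0.006  3.147] w 0.0071
[ 0.78762428 -0.69660434 -0.16653982] 49.12091910839081 116.16676992406703
6289 [0.00102247 0.00561098 0.0133923 ] [-0.03091595  0.05466366]
```

View pics/w4.png

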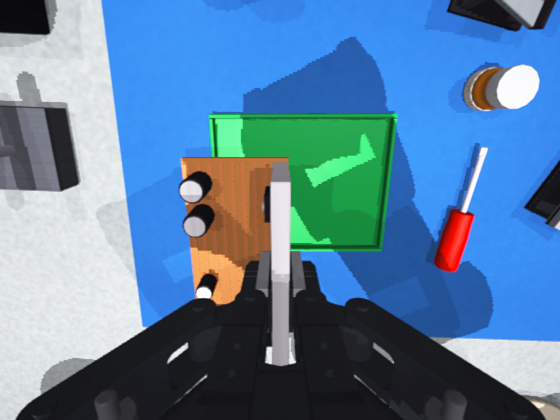

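The view shows board_a level (under 0.4°) over the green tray (210–396, 115–250). The tray wall is 68 mm from the TCP and the board edge 52 mm, so it fits.

>>> arm_command(
  turn=[
    [0,0,0],
    [0,0,0],
    [0,0,0],
    [0,0,0],
    [0,0,0],
    [0,0,0],
    [0,0,0],
    [0,0,0],
  ],
  xyz=[
    [0,0,0.4],
    [0,0,0.6],
    [0,0,0.6],
    [0,0,0.6],
    [0,0,0.5],
    [0,0,0.3],
    [0,0,0.1],
    [0,0,0],
  ],
  claw=[5,5,5,5,5,5,5,5],
)

```text
time_s: 15.3
position: [0.4103, 0.3563, 0.0241]
tool_rot: [[0.999, 0.041, -0.001], [0.041, -0.999, -0.001], [-0.001, 0.001, -1.0]]
ft_force: [-0.0, -0.5, -1.3]
grip_width: 0.0074
gripper_force: 49.1
```

>>> arm_command(
  turn=[
    [0,0,0],
    [0,0,0],
    [0,0,0],
  ],
  xyz=[
    [0,0,0.02],
    [0,0,0.02],
    [0,0,0],
  ],
  claw=[5,5,5],
)

```text
time_s: 15.6
position: [0.4103, 0.3572, 0.0227]
tool_rot: [[0.999, 0.042, 0.0], [0.042, -0.999, 0.0], [0.0, -0.0, -1.0]]
ft_force: [0.4, -0.9, -1.4]
grip_width: 0.0071
gripper_force: 49.1
```

>>> arm_command(
  turn=[
    [0,0,0],
    [0,0,0],
    [0,0,0],
  ],
  xyz=[
    [0,0,0.01],
    [0,0,0.01],
    [0,0,0],
  ],
  claw=[5,5,5],
)

```text
time_s: 15.9
position: [0.41, 0.3572, 0.0212]
tool_rot: [[0.999, 0.042, -0.001], [0.042, -0.999, -0.0], [-0.001, 0.0, -1.0]]
ft_force: [0.5, 0.3, -0.8]
grip_width: 0.0073
gripper_force: 49.1
```

>>> arm_command(
  turn=[
    [0,0,0],
    [0,0,0],
    [0,0,0],
  ],
  xyz=[
    [0,0,0.01],
    [0,0,0.01],
    [0,0,0],
  ],
  claw=[5,5,5],
)

```text
time_s: 16.2
position: [0.4101, 0.3571, 0.0207]
tool_rot: [[0.999, 0.042, -0.0], [0.042, -0.999, -0.0], [-0.0, 0.0, -1.0]]
ft_force: [-0.9, -1.0, 4.4]
grip_width: 0.0073
gripper_force: 50.1
```

>>> arm_command(
  turn=[
    [0,0,0],
    [0,0,0],
    [0,0,0],
    [0,0,0],
    [0,0,0],
    [0,0,0],
    [0,0,0],
    [0,0,0],
    [0,0,0],
  ],
  xyz=[
    [0,0,0],
    [0,0,0],
    [0,0,0],
    [0,0,-0.2],
    [0,0,-0.6],
    [0,0,-0.8],
    [0,0,-0.8],
    [0,0,-0.8],
    [0,0,-0.6],
  ],
  claw=[9,14,24,24,30,36,36,36,36],
)

```text
time_s: 17.1
position: [0.4102, 0.3573, 0.2136]
tool_rot: [[0.999, 0.042, 0.002], [0.042, -0.999, 0.001], [0.002, -0.001, -1.0]]
ft_force: [0.8, -0.4, -0.3]
grip_width: 0.0358
gripper_force: 0.0
```

```bash
python3 - <<'E'
from plan import *
p,R=grasp("b",flip=-1);go(p-.1*R[:,2],R);print(p-.1*R[:,2])
E
```

```text
t 17.1 p [0.4102 0.3573 0.2136] turn [5.96 0.67 2.6 ] shift now [4.079 5.577 1.525] shift after turn [ 5.255  4.647 -0.925] w 0.0358
[0.62580869 0.08728081 0.13752882]
```

>>> arm_command(
  turn=[
    [0,0,0],
    [0,0,0],
    [0,0,0],
    [0,0,0],
    [0,0,0],
    [0,0,0],
    [0,0,0],
    [0,0,0],
    [0,0,0],
    [0,0,0],
    [0,0,0],
    [0,0,0],
  ],
  xyz=[
    [0.2,0.3,0],
    [0.4,0.55,0],
    [0.4,0.55,0],
    [0.4,0.55,0],
    [0.4,0.55,0],
    [0.4,0.55,0],
    [0.4,0.55,0.2],
    [0.4,0.55,0.2],
    [0.4,0.55,0.3],
    [0.4,0.55,0.3],
    [0.28,0.33,0.3],
    [0,0,0.2],
  ],
  claw=[40,40,40,40,40,40,40,40,40,40,40,40],
)

```text
time_s: 18.3
position: [0.6267, 0.0846, 0.1342]
tool_rot: [[0.999, 0.039, -0.001], [0.039, -0.999, -0.001], [-0.001, 0.001, -1.0]]
ft_force: [-1.1, 0.5, 0.2]
grip_width: 0.04
gripper_force: 0.0
```

>>> arm_command(
  turn=[
    [0.99,0.11,0.43],
    [0.99,0.11,0.43],
    [0.99,0.11,0.43],
    [0.99,0.11,0.43],
    [0.99,0.11,0.43],
    [0.99,0.11,0.43],
    [0,0,0],
  ],
  xyz=[
    [0,0,0],
    [0,0,0],
    [0,0,0],
    [0,0,0],
    [0,0,0],
    [0,0,0],
    [0,0,0],
  ],
  claw=[40,40,40,40,40,40,40],
)

```text
time_s: 19.0
position: [0.6248, 0.0863, 0.1348]
tool_rot: [[0.982, -0.166, 0.09], [-0.189, -0.851, 0.489], [-0.005, -0.498, -0.867]]
ft_force: [0.7, 0.8, 0.5]
grip_width: 0.0403
gripper_force: 0.0
```

```bash
python3 - <<'E'
from near import *
p,R=grasp("b",flip=-1);go(p,R);s=env.observe();print(s["q"])
d0=R.T@(p-s["position"])
im,d,K,Rc,t=grab("wrist");np.savez("w5.npz",im=im,d=d,K=K,R=Rc,t=t);cv2.imwrite("pics/w5.png",im)
near(np.load("w5.npz"),d0[2],d0[0],d0[1])
E
```

```text
t 19.0 p [0.6248 0.0863 0.1348] turn [ 0.03  0.05 -0.02] shift now [ 0.025 -0.053  1.965] shift after turn [ 0.016 -0.048  1.965] w 0.0403
[-15.01967979  33.73933616  76.6072408   30.94756822  74.69338016
  76.23812118]
plate top n 1461 z 0.0664 (expect 0.0653 ) y pct [-0.0043 -0.0025 -0.0005  0.0017  0.0033] x ends [-0.0517  0.053 ] slope deg -0.18
```

View pics/w5.png

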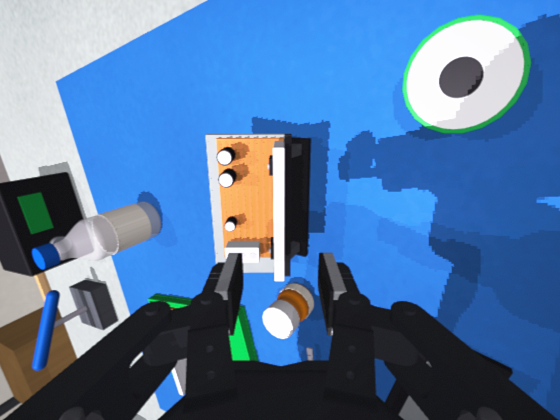

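board_b's sink edge is at column 280, between the fingers (240–326). The terminal is at the near end, the sink is by the low ledge, and the jar and reel are clear. I'll go down and grip.

>>> arm_command(
  turn=[
    [0,0,0],
    [0,0,0],
    [0,0,0],
    [0,0,0],
    [0,0,0],
    [0,0,0],
    [0,0,0],
  ],
  xyz=[
    [0.01,-0.01,0.5],
    [0,0,0.5],
    [0,0,0.5],
    [0,0,0.3],
    [0,0,0.1],
    [0,0,0.04],
    [0,0,0],
  ],
  claw=[40,40,40,40,40,40,40],
)

```text
time_s: 19.75
position: [0.6353, 0.1345, 0.0519]
tool_rot: [[0.982, -0.163, 0.091], [-0.187, -0.853, 0.488], [-0.002, -0.497, -0.868]]
ft_force: [0.1, -0.0, -0.1]
grip_width: 0.0402
gripper_force: 0.0
```

>>> arm_command(
  turn=[
    [0,0,0],
    [0,0,0],
    [0,0,0],
    [0,0,0],
    [0,0,0],
    [0,0,0],
    [0,0,0],
  ],
  xyz=[
    [0,0,0],
    [0,0,0],
    [0,0,0],
    [0,0,0],
    [0,0,0],
    [0,0,0],
    [0,0,0],
  ],
  claw=[25,15,10,5,5,5,5],
  squeeze=50,
)

```text
time_s: 20.45
position: [0.6351, 0.1342, 0.0516]
tool_rot: [[0.982, -0.164, 0.091], [-0.187, -0.852, 0.488], [-0.002, -0.497, -0.868]]
ft_force: [-2.1, -5.1, 6.2]
grip_width: 0.0075
gripper_force: 49.6
```

```bash
python3 - <<'E'
from plan import *
s=env.observe();R0=np.array(s["tool_rot"]);p0=np.array(s["position"])
p,R=place("b","g",-.038,.0175,-1,-1,0)
print(p);rv=Ro.from_matrix(R0.T@R).as_rotvec(degrees=True)/5
q=p0-.145*R0[:,2];print(p0,q,rv,R.T@(p-q)/.05)
E
```

```text
[0.41359629 0.27505438 0.0215    ]
[0.63514544 0.13422079 0.05160531] [0.62191098 0.06340305 0.1774413 ] [-5.93456069 -0.66251195 -2.58618649] [-3.98537857 -4.4037798   3.11882604]
```

>>> arm_command(
  turn=[
    [0,0,0],
    [0,0,0],
    [0,0,0],
    [0,0,0],
    [0,0,0],
    [0,0,0],
    [-0.99,-0.11,-0.43],
    [-0.99,-0.11,-0.43],
    [-0.99,-0.11,-0.43],
    [-0.99,-0.11,-0.43],
    [-0.99,-0.11,-0.43],
    [-0.98,-0.11,-0.43],
  ],
  xyz=[
    [0,0,-0.1],
    [0,0,-0.3],
    [0,0,-0.6],
    [0,0,-0.7],
    [0,0,-0.7],
    [0,0,-0.5],
    [0,0,0],
    [0,0,0],
    [0,0,0],
    [0,0,0],
    [0,0,0],
    [0,0,0],
  ],
  claw=[5,5,5,5,5,5,5,5,5,5,5,5],
)

```text
time_s: 21.65
position: [0.6217, 0.0633, 0.1779]
tool_rot: [[0.999, 0.042, -0.001], [0.042, -0.999, -0.003], [-0.001, 0.003, -1.0]]
ft_force: [0.1, 0.1, -1.5]
grip_width: 0.0073
gripper_force: 48.9
```

>>> arm_command(
  turn=[
    [0,0,0],
    [0,0,0],
    [0,0,0],
    [0,0,0],
    [0,0,0],
    [0,0,0],
    [0,0,0],
    [0,0,0],
    [0,0,0],
    [0,0,0],
    [0,0,0],
    [0,0,0],
  ],
  xyz=[
    [-0.2,-0.2,0],
    [-0.4,-0.44,0],
    [-0.45,-0.5,0],
    [-0.45,-0.5,0],
    [-0.45,-0.5,0],
    [-0.45,-0.5,0],
    [-0.45,-0.5,0],
    [-0.45,-0.5,0],
    [-0.4,-0.44,0],
    [-0.2,-0.22,0],
    [-0.08,-0.1,0],
    [0,0,0],
  ],
  claw=[5,5,5,5,5,5,5,5,5,5,5,5],
)

```text
time_s: 22.85
position: [0.4137, 0.2753, 0.1774]
tool_rot: [[0.999, 0.041, -0.001], [0.041, -0.999, 0.001], [-0.001, -0.001, -1.0]]
ft_force: [1.1, 0.1, -2.4]
grip_width: 0.007
gripper_force: 49.0
```

```bash
python3 - <<'E'
from lvl import *
cv2.imwrite("pics/w6.png",lvl("b","g",-.038,.0175,-1,-1,0))
E
```

```text
t 22.85 p [0.4137 0.2753 0.1774] turn [-0.01  0.01 -0.  ] shift now [1.000e-03 8.000e-03 3.119e+00] shift after turn [-1.000e-03  4.000e-03  3.119e+00] w 0.007
[ 1.13090218  0.07865176 -2.35947965] 49.025105237960815 107.52017945601945
6329 [0.00025688 0.00607025 0.01329913] [-0.03021892  0.05393323]
```

View pics/w6.png

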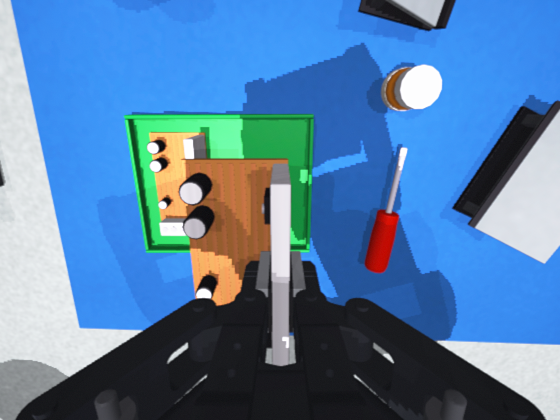

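board_a lies flat in the tray's left half (150–205). board_b is level over the free right half, with a gap of about 27 mm. Lowering now.

>>> arm_command(
  turn=[
    [0,0,0],
    [0,0,0],
    [0,0,0],
    [0,0,0],
    [0,0,0],
    [0,0,0],
    [0,0,0],
    [0,0,0],
  ],
  xyz=[
    [0,0,0.4],
    [0,0,0.6],
    [0,0,0.6],
    [0,0,0.6],
    [0,0,0.5],
    [0,0,0.27],
    [0,0,0.1],
    [0,0,0],
  ],
  claw=[5,5,5,5,5,5,5,5],
)

```text
time_s: 23.7
position: [0.4143, 0.2748, 0.0234]
tool_rot: [[0.999, 0.04, -0.001], [0.04, -0.999, 0.0], [-0.001, -0.0, -1.0]]
ft_force: [0.3, 0.3, -2.0]
grip_width: 0.0073
gripper_force: 48.9
```

>>> arm_command(
  turn=[
    [0,0,0],
    [0,0,0],
    [0,0,0],
    [0,0,0],
    [0,0,0],
  ],
  xyz=[
    [0,0,0.02],
    [0,0,0.02],
    [0,0,0.01],
    [0,0,0.01],
    [0,0,0],
  ],
  claw=[5,5,5,5,5],
)

```text
time_s: 24.2
position: [0.4137, 0.2754, 0.0209]
tool_rot: [[0.999, 0.042, -0.0], [0.042, -0.999, 0.001], [-0.0, -0.001, -1.0]]
ft_force: [0.3, -0.0, -1.6]
grip_width: 0.0069
gripper_force: 48.9
```

>>> arm_command(
  turn=[
    [0,0,0],
    [0,0,0],
    [0,0,0],
  ],
  xyz=[
    [0,0,0.01],
    [0,0,0.01],
    [0,0,0],
  ],
  claw=[5,5,5],
)

```text
time_s: 24.5
position: [0.4138, 0.2754, 0.0206]
tool_rot: [[0.999, 0.042, 0.0], [0.042, -0.999, 0.001], [0.0, -0.001, -1.0]]
ft_force: [-2.2, -1.1, 9.6]
grip_width: 0.0071
gripper_force: 50.8
```

>>> arm_command(
  turn=[
    [0,0,0],
    [0,0,0],
    [0,0,0],
    [0,0,0],
    [0,0,0],
    [0,0,0],
    [0,0,0],
    [0,0,0],
    [0,0,0],
    [0,0,0],
    [0,0,0],
    [0,0,0],
  ],
  xyz=[
    [0,0,0],
    [0,0,0],
    [0,0,0],
    [0,0,-0.2],
    [0,0,-0.6],
    [0,0,-0.8],
    [0,0,-0.8],
    [0,0,-0.8],
    [0,0,-0.6],
    [0,0.6,-0.2],
    [0,0.8,0],
    [0,0.8,0],
  ],
  claw=[9,14,22,22,24,30,36,36,36,36,36,36],
)

```text
time_s: 25.7
position: [0.4181, 0.1643, 0.2207]
tool_rot: [[0.999, 0.043, 0.001], [0.043, -0.999, 0.001], [0.001, -0.001, -1.0]]
ft_force: [0.4, -0.5, -0.8]
grip_width: 0.0359
gripper_force: 0.0
```

>>> arm_command(
  turn=[
    [0,0,0],
    [0,0,0],
    [0,0,0],
    [0,0,0],
  ],
  xyz=[
    [0,0.8,0],
    [0,0.8,0],
    [0,0.4,0],
    [0,0,0],
  ],
  claw=[36,36,36,36],
)

```text
time_s: 26.1
position: [0.4226, 0.0636, 0.2202]
tool_rot: [[0.999, 0.038, -0.0], [0.038, -0.999, 0.0], [-0.0, -0.0, -1.0]]
ft_force: [0.7, -0.0, -0.2]
grip_width: 0.036
gripper_force: 0.0
```

```bash
python3 - <<'E'
from h import *
ims=[]
for n in("scene","side"):
    im,d,K,R,t=grab(n);ims.append(im);w=cloud(d,K,R,t).reshape(-1,3);h=cv2.cvtColor(im,cv2.COLOR_BGR2HSV).reshape(-1,3)
    for l,c in(("a",(.411,.382)),("b",(.413,.299)),("c",(.429,-.333))):
        k=(abs(w[:,0]-c[0])<.05)&(abs(w[:,1]-c[1])<.02)&(h[:,0]<15)&(h[:,1]>90)&(h[:,1]<215)&(w[:,2]<.02);a=w[k]
        if len(a)>20:
            f=np.linalg.lstsq(np.c_[a[:,:2]-c,np.ones(len(a))],a[:,2],rcond=None)[0];print(n,l,len(a),f.round(4))
v=np.hstack([cv2.resize(i,(400,300)) for i in ims])
s=ims[0];z=np.hstack([cv2.resize(s[250:345,325:452],(400,300)),cv2.resize(s[130:205,190:290],(400,300))])
cv2.imwrite("pics/end.png",np.vstack([v,z]))
E
```

```text
scene a 487 [0.004  0.0054 0.008 ]
scene b 405 [-0.004   0.0295  0.0083]
scene c 110 [-0.0038  0.0118  0.0084]
side a 570 [-0.0024  0.0076  0.0079]
side b 532 [-0.0008  0.0003  0.0079]
side c 205 [0.006  0.0081 0.0081]
```

View pics/end.png

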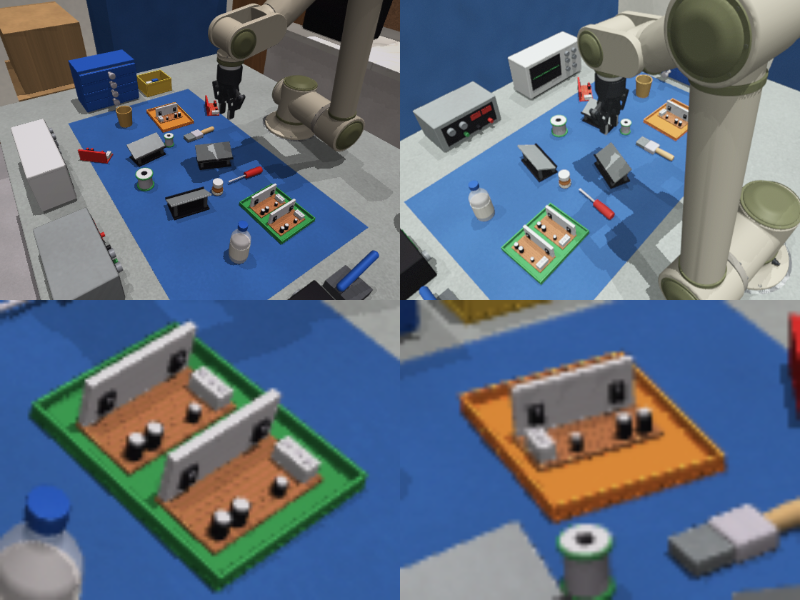

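The final picture shows both left-hand boards flat and side by side in the green tray, and board_c flat in the orange tray. Their top surfaces measure about 8 mm high, as expected, and the bystanders haven't moved. I'll hand the job in.

```bash
python3 -c "
from rig import env
print(env.close_job())"
```

```text
the job is handed in; nothing more can be done
None
```

I put both left-hand boards flat in the green tray and the right-hand board flat in the orange tray, with bystanders undisturbed, and handed the job in at about 26 s.

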